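# Fit a trocar sleeve to the flushing station and select its outlet

## Robot

A 7-joint arm with a two-finger parallel gripper is mounted at the origin on the work surface. World frame = base frame: x ahead of the robot, y to its left, z up, the work surface at z = 0. Lengths are in m, angles in degrees, forces in N, time in s.
With the tool pointing down it reaches from about 0.425 to 0.95 m from the base axis. Payload 4.7 kg.
Tool frame: the origin (TCP) lies on the centre line of the jaws, within the pads' length; the fingertips stand 8 mm ahead of it and the grasp point (between the pads) lies 11 mm behind it; z points along the fingers, y is the line along which they close (so a half turn about z gives the same grasp; the last joint's range is limited). The gripper opens to 85 mm and grips with 20 to 120 N. Pads are 22 mm wide; open, the fingers measure 114 mm over their backs; the gripper's body (76 mm by 85 mm) begins 54 mm behind the grasp point. The pads swing forward as they close: fully open they stand 13 mm farther back than shut.
Start: joints at [62.859, 26.849, -2.785, 87.806, 1.381, 65.374, -4.715], TCP at [0.29, -0.609, 0.239] pointing down, gripper open.
Joint ranges: [-148.3, 148.3], [-19.14, 114.17], [-79.39, 73.82], [5.75, 140.21], [-59.74, 239.74], [12.07, 113.84], [-152.46, 152.46]. Speed limits (degrees/s): [147.25, 147.25, 180, 180, 180, 180, 180].

## Interface

Orientations are given as a 3x3 rotation matrix whose columns are the frame's x, y, z axes.
In Python, from station import bot gives the robot as it stands.
- The arm moves only by the shell command python3 -m handwheel 'ROWS' [FORCE]. ROWS is JSON, a list of rows, each an object with "dp": the shift along the tool's x, y, z normalised to -1 to 1, where 1 is 50 cm, a list of three; "rotation": the turn, a rotation vector about the tool's x, y, z normalised to -1 to 1, where 1 is 2 pi rad, a list of three; "fingers": the opening, from -1 (shut) to 1 (fully open), so that 0 is half open. A call has 1 to 12 rows; each row shifts and turns the commanded pose from where the row before left it, along the tool's axes as they then stand; what a row does not reach is not made up. A row lasts 1/8 s, in which the tool goes at most 62.5 mm and 10.7 degrees, less where a joint would pass 70% of its speed; a pose out of reach is approached as far as the arm can. A call with a number of a shift or a turn outside -1 to 1 is refused whole. A call with a gripper value outside its range is refused whole. The fingers move at their own pace and stop on an object; FORCE is the grip in N (left out, the last holds). Time passes only in rows, so rows that do not move let the fingers close. It gives the time, the measured TCP pose, the force, the opening and the grip force at its end, in the units of the state.
- bot.get_obs(): the state, without advancing time (a new reading comes with each control period).
- bot.get_image(name): name is "scene" or "top"; returns a dict with "img" (480x640x3 uint8, red, green, blue), "fx", "fy", "cx", "cy" (pixels), "T" (4x4, takes a point from camera to world coordinates). Camera axes: x right, y down, z forward; pixel columns grow to the right and rows downward; lengths in m; the calibration is good to about 2 mm. A picture is of the moment at which its call begins. There is no depth.
- bot.close_job(): hands the job in; it is judged then, once.
The state is a dict: "clock": time; "joint_positions": joint angles; "joint_velocities": joint speeds; "joint_efforts": joint torques, N m; "tool_pos": TCP position; "ee_rot": TCP orientation; "wrist_force": force on the tool from outside, world axes, zero at the start; "wrist_torque": the same for the moment, N m; "grip_width": finger opening in m; "finger_force": force on a finger pad.
Only numpy, scipy, OpenCV 4.12 (cv2) and the standard library are available. Lean on these libraries where they do the work, as an engineer would, in place of code of your own. Each camera call takes 0.05 s, during which the arm holds its last target. There are 200 camera calls.

## Task

Stand the hollow trocar sleeve from the tray hub-down on the one open nozzle of the flushing station, fully home, and let go of it. Then press the station's selector down until you just feel its rubber seat, without leaning on it (15 N on the seat would cut it), turn it the shorter way round until its pointer aims at that nozzle, and let it rise and lock there. Leave everything else where it is.

Things in the scene. Friction and masses are not known exactly. Their poses are not given: they have to be found in the camera images.
- station: flushing station for hollow instruments, fixed: white base 250 x 250 mm, steel deck with its top 70 mm above the table, behind it (station +x) a white pump housing 114 mm tall (its gauge 126). Origin on the table under the deck's centre, z up. Four outlets stand on the deck 85 mm from the centre, at station (x, y) = (+-42.5, +-73.6) mm: one is the open nozzle, three have domed steel caps (26 mm wide, 35 mm tall)
- nozzle: the one open outlet (which of the four changes): steel spigot 12.5 mm diameter, its last 6 mm tapered, on a round flange 36 mm across and 5 mm thick; its tip is 27 mm above the deck. Origin under the flange at deck height, z up along the spigot. A sleeve that is home stands on the flange, 5 mm above this origin. Fixed
- sleeve: loose steel trocar sleeve, 60 to 125 g, 76 mm tall, standing hub-down in a steel tray (floor 3 mm thick, walls 20 mm high). Hub 30 mm diameter, 26 mm high, its bore 14.6 mm wide and 24 mm deep opens downwards; side stub 7 mm thick, 14 mm up, to 24 mm from the axis along +x. Above it a tube 12 mm diameter, 26 to 76 mm up, to grip. Origin: centre of the hub's underside, z up along the tube
- selector (a joint): angle (rad) of the station's selector, counted without limit, positive anticlockwise seen from above. It starts near 0 with its pointer along station -x; pointer direction = station yaw + pi + angle, so the four outlets are at angles +-1.047 and +-2.094. Six stops 60 degrees apart lock it, with 0.05 rad of play either way; it may be let up and taken again at the stops on the way
- selector_axis (a point): point on the selector's upright axis at the station's centre, 88 mm above the table, z up. Selector: aluminium cap 68 mm across with an upright black grip bar, 52 mm long (along the pointer), 13 mm thick, 39 mm tall, centred on the axis; pointer: a nose at cap height, tip 58 mm from the axis. Released, cap top 102 to 115 mm, bar top 141 to 154 mm above the table (not measured; the stem is screwed in more or less)
- seat (a point): centre of the rubber seat inside the base, under the selector's stem (for the description only; the station's axes). Pressing the selector straight down, a spring resists with 4 to 8 N; the lock is clear after 6 to 19 mm, and 1 mm further the stem meets the seat, a firm one (some 17 N per mm), which must never take 15 N. The travel varies and is not measured: press until the force climbs to about 12 N in all
- lock (a point): centre of the locking crown inside the base (for the description only; the station's axes). The selector turns only while held down, with about 0.1 N m of drag. Let up within about 0.1 rad of a stop it slides into it and locks
- forceps: steel thumb forceps, 125 mm long, 8 mm high, lying across the tray's far half; leave alone
- brush: channel-cleaning brush with a white handle, 126 mm long, lying across the tray beyond the forceps; leave alone
- soap_bottle: clear bottle, 54 mm diameter, 100 mm tall, nearer the robot; origin under its centre; leave alone
- bowl: open steel bowl, 110 mm diameter, 45 mm tall, origin under its centre, beside the station's far corner; leave alone
- spray_bottle: spray bottle with a yellow trigger head, 72 mm diameter, 205 mm tall, at the left side; leave alone
- caddy: green stationery caddy, 110 mm square, 110 mm tall with papers and scissors to 220 mm, at the left; leave alone
There are look-alikes about, which are no part of the job. What is shaped like the sleeve but red is not meant.

How it is judged (in metres and radians):
On the way, in this order (a step that is already met when the one before it is completed fails the run):
1. the sleeve stands fully home and upright on the open nozzle, let go (horizontal distance between sleeve and nozzle below 0.003 m and z of sleeve in the frame of nozzle between 0.002 and 0.007 m and angle between sleeve's own z axis and vertical below 0.06 rad and contact force between the fingers and sleeve below 0.1 N), for 0.3 s.
2. the selector points at the nozzle that carries the sleeve (((x of nozzle in the frame of station below 0 m and y of nozzle in the frame of station below 0 m and value of joint selector between 0.9572 and 1.1372 rad) or (x of nozzle in the frame of station above 0 m and y of nozzle in the frame of station below 0 m and value of joint selector between 2.0044 and 2.1844 rad) or (x of nozzle in the frame of station below 0 m and y of nozzle in the frame of station above 0 m and value of joint selector between -1.1372 and -0.9572 rad) or (x of nozzle in the frame of station above 0 m and y of nozzle in the frame of station above 0 m and value of joint selector between -2.1844 and -2.0044 rad))), for 0.2 s.
At the end, for the whole second after the job is handed in: the sleeve is over the open nozzle within 3 mm, its underside on the flange (within 2 mm), upright within 3.4 degrees, at rest; the selector is at rest within 0.09 rad of the stop that points at that nozzle, reached the shorter way (its angle reads +-1.047 or +-2.094) (horizontal distance between sleeve and nozzle below 0.003 m and z of sleeve in the frame of nozzle between 0.002 and 0.007 m and angle between sleeve's own z axis and vertical below 0.06 rad and ((x of nozzle in the frame of station below 0 m and y of nozzle in the frame of station below 0 m and value of joint selector between 0.9572 and 1.1372 rad) or (x of nozzle in the frame of station above 0 m and y of nozzle in the frame of station below 0 m and value of joint selector between 2.0044 and 2.1844 rad) or (x of nozzle in the frame of station below 0 m and y of nozzle in the frame of station above 0 m and value of joint selector between -1.1372 and -0.9572 rad) or (x of nozzle in the frame of station above 0 m and y of nozzle in the frame of station above 0 m and value of joint selector between -2.1844 and -2.0044 rad)) and linear speed of sleeve below 0.02 m/s and velocity of joint selector between -0.05 and 0.05 rad/s); the robot touches nothing.
It fails at once if the selector's rubber seat takes 15 N or more (contact force between station_c0 and anything else above 15 N).
It fails at once if the selector is turned the longer way (past 2.62 rad, 150 degrees, either side of its start) (value of joint selector above 2.62 rad or value of joint selector below -2.62 rad).
It fails at once if another thing on the table or in the tray is shifted by more than 30 mm (distance of any of forceps, brush, spray_bottle, soap_bottle, caddy, bowl from where it was at the start of the episode above 0.03 m).
It also fails if it takes over 58 s, if anything falls off the work surface, if the arm or the gripper's body presses on something with over 40 N, if the wrist force passes 120 N, or if a joint passes its speed limit or range.

## Working session

There is one attempt and no reset: what is moved stays moved. The work goes in short steps, Python scripts to look and compute and a shell command to move; the robot and the scene stay as the last step left them, time stands still between calls to the robot, and variables do not carry over. Pictures are saved under pics/ and viewed, at most 10 in all, crops included, and the job is handed in when it is done.

```bash
ls; mkdir -p pics; cat > h.py <<'E'
import numpy as np, cv2
from station import bot
def snap(n,f):
    d=bot.get_image(n); np.savez('pics/'+f+'.npz',**d); cv2.imwrite('pics/'+f+'.png',d['img'][:,:,::-1]); return d
def load(f): return dict(np.load('pics/'+f+'.npz'))
def ray(d,u,v):
    T=d['T']; r=T[:3,:3]@np.array([(u-d['cx'])/d['fx'],(v-d['cy'])/d['fy'],1.]); return T[:3,3],r
def onz(d,u,v,z):
    o,r=ray(d,u,v); return o+r*(z-o[2])/r[2]
def proj(d,p):
    T=d['T']; q=T[:3,:3].T@(np.array(p)-T[:3,3]); return np.array([d['fx']*q[0]/q[2]+d['cx'],d['fy']*q[1]/q[2]+d['cy']])
E
python3 - <<'E'
from h import *
for n in('top','scene'):
    d=snap(n,n+'0'); print(n,d['fx'],d['T'].round(3).tolist())
o=bot.get_obs();print(o['clock'],o['tool_pos'],o['ee_rot'],o['wrist_force'],o['grip_width'])
E
```

```text
pics
top 513.6021750865817 [[0.009, -0.997, 0.071, 0.47], [-1.0, -0.01, -0.009, 0.005], [0.01, -0.071, -0.997, 1.236], [0.0, 0.0, 0.0, 1.0]]
scene 578.1690892357583 [[-0.299, 0.753, -0.587, 1.445], [0.954, 0.224, -0.198, 0.316], [-0.017, -0.619, -0.785, 1.254], [0.0, 0.0, 0.0, 1.0]]
0.1 [ 0.2902307  -0.60885471  0.23837489] [[ 9.02665355e-01  4.30342384e-01 -8.30240949e-04]
 [ 4.30343176e-01 -9.02664048e-01  1.53884946e-03]
 [-8.71965111e-05 -1.74635462e-03 -9.99998471e-01]] [ 0.40956307 -0.99523188 -0.22205814] 0.08526038059843312
```

View pics/top0.png

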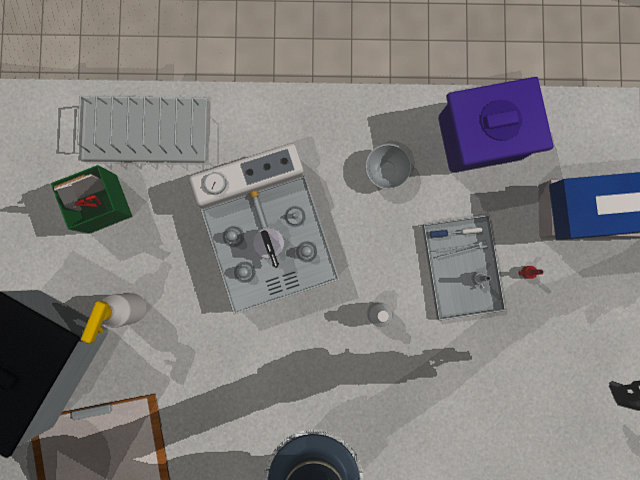

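View pics/scene0.png

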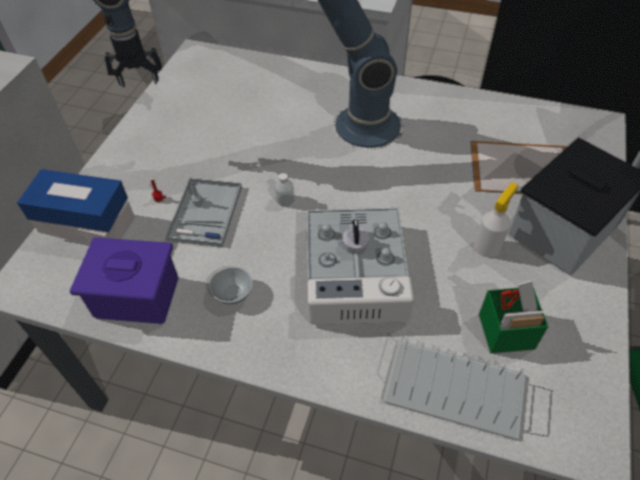

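Top view: the station's cap is at (270,245) and its outlets are at (233,236), (244,271), (307,251) and (294,214). The tray is at (462,267) with the steel sleeve at about (480,282), and a red look-alike lies at (530,272). Scene view: the probable open nozzle is at (327,259), the sleeve at about (205,200) and the red one at (157,192). The sleeve candidates are the steel one in the tray (480,282) and the red one outside (530,272). By the description it is the steel one, so I'll check that with a close crop.

```bash
python3 - <<'E'
from h import *
a=load('top0')['img'];b=load('scene0')['img']
c=lambda i,x,y,w,h:cv2.resize(i[y:y+h,x:x+w],(400,300),interpolation=cv2.INTER_CUBIC)
im=np.vstack([np.hstack([c(a,190,165,160,120),c(a,430,220,120,90)]),np.hstack([c(b,300,200,120,90),c(b,160,165,100,75)])])
cv2.imwrite('pics/crop1.png',im[:,:,::-1])
E
```

```text
(no output)
```

View pics/crop1.png

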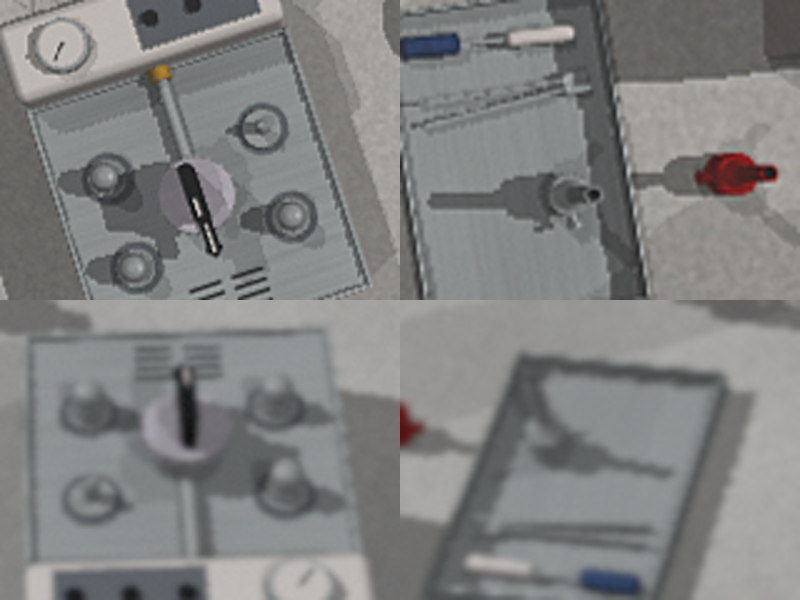

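The open nozzle is the outlet at top (295,216), station (+x,−y), so the selector goes to +2.094. The steel sleeve in the tray has its tube top at about top (487.6,278.5), and its stub points towards image-down.

```bash
python3 - <<'E'
from h import *
from scipy.optimize import least_squares
t=load('top0');s=load('scene0')
px={'N':(294.8,216.2,.075),'c1':(232.8,235.4,.095),'c2':(244.8,271.8,.095),'c3':(306,251.4,.095)}
st={'N':(.0425,-.0736),'c1':(.0425,.0736),'c2':(-.0425,.0736),'c3':(-.0425,-.0736)}
P={k:onz(t,*v)[:2] for k,v in px.items()}
def f(q):
    c,sn=np.cos(q[2]),np.sin(q[2]); return np.concatenate([np.array([[c,-sn],[sn,c]])@st[k]+q[:2]-P[k] for k in P])
r=least_squares(f,[.5,.1,.3]);print('station',r.x,np.degrees(r.x[2]),(f(r.x)*1000).round(1))
x,y,a=r.x;N=np.array([x+.0425*np.cos(a)+.0736*np.sin(a),y+.0425*np.sin(a)-.0736*np.cos(a)]);print('N',N,P['N'])
# scene px: flange from crop (95,500): 300+95*.3, 200+200*.3
print('N scene',onz(s,300+94*.3,200+199*.3,.075), 'proj',proj(s,[*N,.075]))
S=onz(t,487.6,278.5,.079);print('sleeve top',S); print('hub top',onz(t,430+562/3.333-120,220+195/3.333,.029))
print('sleeve in scene, top/base',proj(s,[*S[:2],.079]),proj(s,[*S[:2],.003]))
print('base in top',proj(t,[*S[:2],.003]),proj(t,[*S[:2],.029]))
E
```

```text
station [0.54742526 0.10418232 0.33021061] 18.919674577368355 [ 0.2 -1.2 -0.6  1.3 -0.4  2.   0.8 -2.1]
N [0.61149339 0.04833893] [0.61126498 0.04956771]
N scene [0.61532417 0.05421953 0.075     ] proj [326.4232756  258.00158943]
sleeve top [ 0.47392446 -0.38692508  0.079     ]
hub top [ 0.47389611 -0.38266959  0.029     ]
sleeve in scene, top/base [193.21373035 184.13533673] [198.16592934 202.24340295]
base in top [476.91665825 278.51542983] [480.42060968 278.51036911]
```

```bash
cat >> h.py <<'E'
def tile(i,x,y):  # 50x37 px at 8x, cubic, pixel (x,y) centre -> tile (4,4)
    M=np.float32([[8,0,4-8*x],[0,8,4-8*y]]); o=cv2.warpAffine(i,M,(400,300),flags=cv2.INTER_CUBIC)
    o=cv2.normalize(o,None,0,255,cv2.NORM_MINMAX)
    for k in range(0,50,10): cv2.line(o,(4+8*k,0),(4+8*k,8),(255,255,0),1); cv2.line(o,(0,4+8*k),(8,4+8*k),(255,255,0),1)
    return o
E
python3 - <<'E'
from h import *
a=load('top0')['img'];b=load('scene0')['img']
im=np.vstack([np.hstack([tile(a,270,198),tile(a,460,262)]),np.hstack([tile(b,303,240),tile(b,172,175)])])
cv2.imwrite('pics/crop2.png',im[:,:,::-1])
E
```

```text
(no output)
```

View pics/crop2.png

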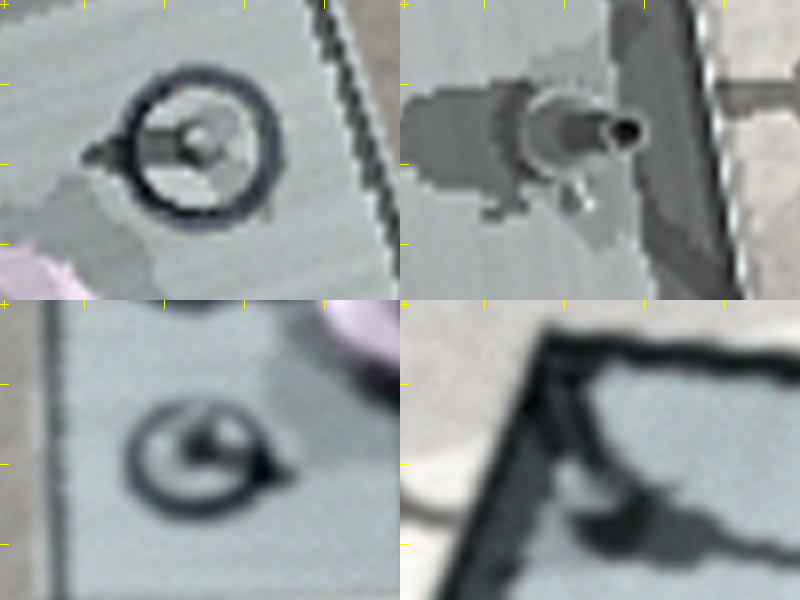

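The crops show the flange centre at top (294.6,215.9) and scene (327.2,259.2). The sleeve's tube top is at top (487.6,277.9) and scene (192.5,183.9). The stub points to image-down, roughly world −x.

```bash
python3 - <<'E'
from h import *
t=load('top0');s=load('scene0')
print('N',onz(t,294.6,215.9,.075),onz(s,327.2,259.2,.075),'tip',onz(t,294.9,215.5,.097))
print('S',onz(t,487.6,277.9,.079),onz(s,192.5,183.9,.079),'hub',onz(t,480.1,278.4,.029))
o=bot.get_obs();R=o['ee_rot'];p=o['tool_pos']
print('tool yaw x-axis',np.degrees(np.arctan2(R[1,0],R[0,0])))
print('delta tool', R.T@(np.array([.474,-.386,.239])-p))
E
```

```text
N [0.6119467 0.0500309 0.075    ] [0.61454471 0.05133329 0.075     ] tip [0.61015832 0.04852424 0.097     ]
S [ 0.47527449 -0.38694435  0.079     ] [ 0.47365771 -0.3892633   0.079     ] hub [ 0.47417654 -0.38617206  0.029     ]
tool yaw x-axis 25.489341027941695
delta tool [ 0.26178612 -0.12208031 -0.00043475]
```

```bash
python3 -m handwheel '[{"dp":[0.0655,-0.0305,0],"rotation":[0,0,0],"fingers":1},{"dp":[0.0655,-0.0305,0],"rotation":[0,0,0],"fingers":1},{"dp":[0.0655,-0.0305,0],"rotation":[0,0,0],"fingers":1},{"dp":[0.0655,-0.0305,0],"rotation":[0,0,0],"fingers":1},{"dp":[0.0655,-0.0305,0],"rotation":[0,0,0],"fingers":1},{"dp":[0.0655,-0.0305,0],"rotation":[0,0,0],"fingers":1},{"dp":[0.0655,-0.0305,0],"rotation":[0,0,0],"fingers":1},{"dp":[0.0655,-0.0305,0],"rotation":[0,0,0],"fingers":1},{"dp":[0,0,0],"rotation":[0,0,0.018],"fingers":0.3},{"dp":[0,0,0],"rotation":[0,0,0],"fingers":0.3}]' 30
cat >> h.py <<'E'
def delta(x,y,z,yaw=None):
    o=bot.get_obs();R=o['ee_rot'];p=o['tool_pos'];y0=np.degrees(np.arctan2(R[1,0],R[0,0]))
    print('t',o['clock'],'p',p.round(4),'yaw',y0.round(2),'tilt',np.degrees(np.arccos(-R[2,2])).round(2),'F',o['wrist_force'].round(2),'w',round(o['grip_width'],4),'j',np.round(o['joint_positions'],0))
    print('dp',(R.T@(np.array([x,y,z])-p)/.5).round(4),'rotz',None if yaw is None else (-(yaw-y0)/360).round(4))
E
python3 -c "
from h import *
delta(.4745,-.387,.052,19)"
```

```text
clock: 1.35
tool_pos: [0.4745, -0.386, 0.2389]
ee_rot: [[0.945, 0.328, -0.001], [0.328, -0.945, 0.0], [-0.001, -0.0, -1.0]]
wrist_force: [-0.2, -0.3, -0.1]
grip_width: 0.0557
finger_force: 0.0
t 1.35 p [ 0.4745 -0.386   0.2389] yaw 19.12 tilt 0.05 F [-0.25 -0.33 -0.14] w 0.0557 j [ 40.  21.  -7.  97.   3.  62. -38.]
dp [-2.000e-04  2.000e-03  3.738e-01] rotz 0.0003
```

```bash
python3 -m handwheel '[{"dp":[0,0.002,0.08],"rotation":[0,0,0],"fingers":0.3},{"dp":[0,0,0.08],"rotation":[0,0,0],"fingers":0.3},{"dp":[0,0,0.08],"rotation":[0,0,0],"fingers":0.3},{"dp":[0,0,0.07],"rotation":[0,0,0],"fingers":0.3},{"dp":[0,0,0.04],"rotation":[0,0,0],"fingers":0.3},{"dp":[0,0,0.024],"rotation":[0,0,0],"fingers":0.3},{"dp":[0,0,0],"rotation":[0,0,0],"fingers":0.3}]' 30
python3 -c "
from h import *
delta(.4745,-.387,.052,19)
a=snap('top','top1')['img'];b=snap('scene','scene1')['img']
cv2.imwrite('pics/crop3.png',np.hstack([tile(a,460,262),tile(b,172,165)])[:,:,::-1])"
```

```text
clock: 2.22
tool_pos: [0.4742, -0.3876, 0.0517]
ee_rot: [[0.945, 0.326, -0.001], [0.326, -0.945, 0.001], [-0.001, -0.001, -1.0]]
wrist_force: [0.1, -0.8, -0.4]
grip_width: 0.0552
finger_force: 0.0
t 2.225 p [ 0.4742 -0.3876  0.0517] yaw 19.01 tilt 0.08 F [ 0.06 -0.76 -0.41] w 0.0552 j [ 40.  33.  -6. 105.   5.  42. -40.]
dp [ 0.0009 -0.0009 -0.0006] rotz 0.0
```

View pics/crop3.png

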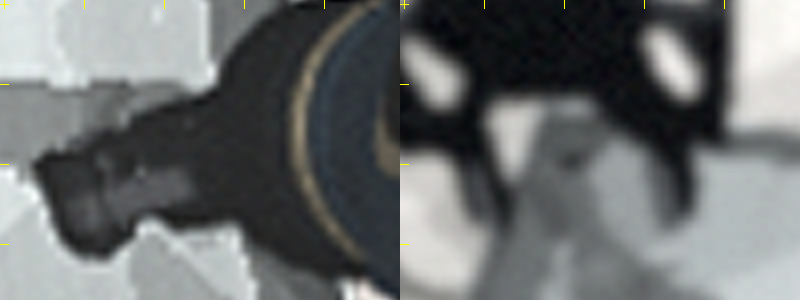

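The scene tile shows the tube at about (570,150), between the two fingertips. I'll close and lift.

```bash
python3 -m handwheel '[{"dp":[0,0,0],"rotation":[0,0,0],"fingers":-1},{"dp":[0,0,0],"rotation":[0,0,0],"fingers":-1},{"dp":[0,0,0],"rotation":[0,0,0],"fingers":-1},{"dp":[0,0,0],"rotation":[0,0,0],"fingers":-1},{"dp":[0,0,0],"rotation":[0,0,0],"fingers":-1},{"dp":[0,0,0],"rotation":[0,0,0],"fingers":-1}]' 40
python3 -m handwheel '[{"dp":[0,0,-0.03],"rotation":[0,0,0],"fingers":-1},{"dp":[0,0,-0.07],"rotation":[0,0,0],"fingers":-1},{"dp":[0,0,-0.07],"rotation":[0,0,0],"fingers":-1},{"dp":[0,0,-0.07],"rotation":[0,0,0],"fingers":-1},{"dp":[0,0,-0.06],"rotation":[0,0,0],"fingers":-1},{"dp":[0,0,-0.03],"rotation":[0,0,0],"fingers":-1},{"dp":[0,0,0],"rotation":[0,0,0],"fingers":-1}]'
python3 -c "
from h import *
delta(.612,.050,.217,19)"
```

```text
clock: 3.08
tool_pos: [0.4751, -0.3876, 0.0529]
ee_rot: [[0.945, 0.326, 0.001], [0.326, -0.945, -0.0], [0.001, 0.001, -1.0]]
wrist_force: [0.4, 0.6, 5.4]
grip_width: 0.0105
finger_force: 39.2
clock: 3.95
tool_pos: [0.475, -0.3876, 0.2181]
ee_rot: [[0.945, 0.326, 0.001], [0.326, -0.945, -0.001], [0.001, 0.001, -1.0]]
wrist_force: [0.5, -0.2, -1.5]
grip_width: 0.0106
finger_force: 39.0
t 3.95 p [ 0.475  -0.3876  0.2181] yaw 19.0 tilt 0.1 F [ 0.48 -0.22 -1.54] w 0.0106 j [ 40.  22.  -7.  98.   3.  60. -38.]
dp [ 0.544  -0.7383  0.0016] rotz 0.0
```

```bash
python3 -m handwheel '[{"dp":[0.02,-0.03,0],"rotation":[0,0,0],"fingers":-1},{"dp":[0.052,-0.07,0],"rotation":[0,0,0],"fingers":-1},{"dp":[0.052,-0.07,0],"rotation":[0,0,0],"fingers":-1},{"dp":[0.052,-0.07,0],"rotation":[0,0,0],"fingers":-1},{"dp":[0.052,-0.07,0],"rotation":[0,0,0],"fingers":-1},{"dp":[0.052,-0.07,0],"rotation":[0,0,0],"fingers":-1},{"dp":[0.052,-0.07,0],"rotation":[0,0,0],"fingers":-1},{"dp":[0.052,-0.07,0],"rotation":[0,0,0],"fingers":-1},{"dp":[0.052,-0.07,0],"rotation":[0,0,0],"fingers":-1},{"dp":[0.052,-0.07,0],"rotation":[0,0,0],"fingers":-1},{"dp":[0.04,-0.05,0],"rotation":[0,0,0],"fingers":-1},{"dp":[0.016,-0.028,0],"rotation":[0,0,0],"fingers":-1}]'
python3 -m handwheel '[{"dp":[0,0,0],"rotation":[0,0,0],"fingers":-1},{"dp":[0,0,0],"rotation":[0,0,0],"fingers":-1}]'
python3 -c "
from h import *
delta(.612,.050,.160,19)"
```

```text
clock: 5.45
tool_pos: [0.6108, 0.0536, 0.2158]
ee_rot: [[0.944, 0.33, -0.003], [0.33, -0.944, 0.001], [-0.002, -0.002, -1.0]]
wrist_force: [0.4, -0.6, -0.8]
grip_width: 0.011
finger_force: 39.0
clock: 5.7
tool_pos: [0.6113, 0.0483, 0.2169]
ee_rot: [[0.946, 0.324, -0.001], [0.324, -0.946, -0.001], [-0.001, 0.001, -1.0]]
wrist_force: [-0.6, -0.4, -0.9]
grip_width: 0.0109
finger_force: 39.1
t 5.7 p [0.6113 0.0483 0.2169] yaw 18.89 tilt 0.1 F [-0.64 -0.45 -0.91] w 0.0109 j [  3.  23. -16.  97.   7.  60. -86.]
dp [ 0.0026 -0.003   0.1137] rotz -0.0003
```

```bash
python3 -m handwheel '[{"dp":[0.0026,-0.003,0.04],"rotation":[0,0,0],"fingers":-1},{"dp":[0,0,0.04],"rotation":[0,0,0],"fingers":-1},{"dp":[0,0,0.0337],"rotation":[0,0,0],"fingers":-1},{"dp":[0,0,0],"rotation":[0,0,0],"fingers":-1},{"dp":[0,0,0],"rotation":[0,0,0],"fingers":-1}]'
python3 -c "
from h import *
delta(.612,.050,.160,19)
a=snap('top','top2')['img'];b=snap('scene','scene2')['img']
cv2.imwrite('pics/crop4.png',np.hstack([tile(a,270,198),tile(b,303,228)])[:,:,::-1])"
```

```text
clock: 6.32
tool_pos: [0.613, 0.0516, 0.1611]
ee_rot: [[0.946, 0.325, 0.001], [0.325, -0.946, -0.0], [0.001, 0.0, -1.0]]
wrist_force: [0.3, 0.0, -0.8]
grip_width: 0.0108
finger_force: 39.1
t 6.325 p [0.613  0.0516 0.1611] yaw 18.97 tilt 0.07 F [ 0.32  0.05 -0.83] w 0.0108 j [  3.  26. -15. 100.   8.  54. -87.]
dp [-0.003   0.0023  0.0022] rotz -0.0001
```

View pics/crop4.png

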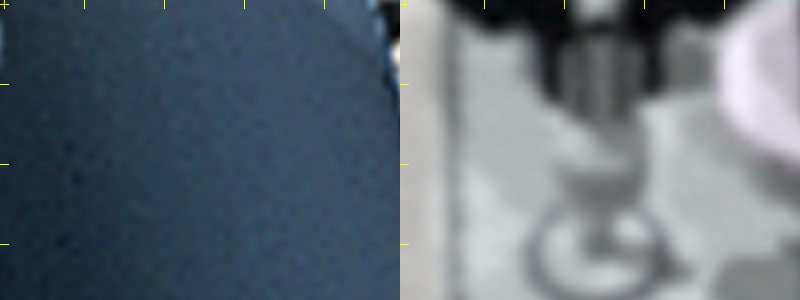

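The top view is blocked by the arm. In the scene tile the hub spans about x 557–648 (axis near 603), with its lower rim at about y 208. The ring centre is near (598,247).

```bash
python3 - <<'E'
from h import *
s=load('scene2'); f=lambda p:((proj(s,p)-[303,228])*8+4+[400,0]).round(1)
o=bot.get_obs();print(o['tool_pos'])
for N in((.612,.05),(.613,.0516)):
  for z in(.070,.075,.097,.111,.137): print(N,z,f([*N,z]))
  print('hub-bottom front edge',f([N[0]+.0145,N[1]+.004,.111]),'sides',f([N[0]+.005,N[1]-.0143,.12]),f([N[0]-.005,N[1]+.0143,.12]))
a=np.array([.612,.05,.1]);print('px per +10mm x,y',f(a+[.01,0,0])-f(a),f(a+[0,.01,0])-f(a))
b=s['img'].astype(float).mean(2)
for v in (249,250,251): print(v,b[v,320:338].round(0))
E
```

```text
[0.61322607 0.05187378 0.16146387]
(0.612, 0.05) 0.07 [596.1 255.8]
(0.612, 0.05) 0.075 [595.9 246.4]
(0.612, 0.05) 0.097 [595.3 204.6]
(0.612, 0.05) 0.111 [594.9 177.4]
(0.612, 0.05) 0.137 [594.1 125.9]
hub-bottom front edge [593.5 216.1] sides [545.7 161.6] [643.5 158. ]
(0.613, 0.0516) 0.07 [600.  259.4]
(0.613, 0.0516) 0.075 [599.8 250. ]
(0.613, 0.0516) 0.097 [599.2 208.2]
(0.613, 0.0516) 0.111 [598.9 181.1]
(0.613, 0.0516) 0.137 [598.2 129.5]
hub-bottom front edge [597.5 219.8] sides [549.7 165.2] [647.6 161.6]
px per +10mm x,y [-9.4 24.5] [30.6  7.3]
249 [132. 128. 119. 112. 110. 111. 110. 109. 109. 106. 103.  98.  94. 104.
 127. 140. 139. 136.]
250 [133. 130. 119. 108. 100.  98.  96.  96.  94.  93.  90.  91.  91. 105.
 129. 140. 140. 137.]
251 [132. 131. 122. 109.  99.  94.  90.  89.  88.  88.  86.  87.  93. 112.
 133. 140. 140. 136.]
```

```bash
python3 - <<'E'
from h import *
s=load('scene2'); b=load('scene2')['img'].astype(float).mean(2);c=load('scene0')['img'].astype(float).mean(2)
print('row 250 bg',c[250,318:340].round(0))
for u in (324,326,328,330): print(u,'now',b[244:262,u].round(0)); print('    bg',c[244:272,u].round(0))
print('ring rows'); 
for v in (258,259,260): print(v,c[v,315:340].round(0))
E
```

```text
row 250 bg [147. 145. 144. 145. 144. 144. 145. 144. 143. 143. 143. 144. 145. 143.
 144. 144. 143. 139. 135. 132. 130. 131.]
324 now [138. 142. 141. 135. 123. 110. 100.  99. 102. 108. 115. 127. 134. 138.
 137. 136. 135. 137.]
    bg [143. 145. 145. 144. 143. 144. 145. 142. 130. 115. 117. 126. 129. 132.
 131. 129. 130. 134. 135. 128. 111.  98. 103. 120. 139. 145. 146. 146.]
326 now [115. 127. 131. 131. 126. 110.  96.  90.  90.  93. 102. 109. 110. 105.
 100. 104. 117. 132.]
    bg [144. 144. 143. 144. 142. 143. 143. 139. 128. 126. 126. 122. 112. 100.
  96.  99. 111. 129. 140. 137. 120.  99.  97. 115. 136. 145. 144. 145.]
328 now [ 95. 101. 111. 119. 120. 109.  94.  88.  87.  90.  93.  99.  98.  92.
  88.  92. 112. 137.]
    bg [144. 144. 144. 143. 142. 144. 143. 139. 132. 128. 119. 110. 100.  90.
  87.  89. 108. 132. 144. 137. 118.  96.  94. 113. 134. 144. 145. 144.]
330 now [ 93.  98. 101. 110. 113. 103.  90.  86.  88.  93. 109. 128. 134. 125.
 107. 100. 111. 130.]
    bg [145. 146. 144. 144. 143. 144. 145. 139. 130. 120. 122. 129. 130. 120.
 103.  97. 107. 124. 136. 130. 108.  93. 101. 120. 137. 145. 144. 144.]
ring rows
258 [145. 145. 139. 126. 109. 113. 130. 142. 142. 131. 113.  96.  87.  87.
  93. 103. 110. 112. 108.  98.  91. 107. 126. 139. 140.]
259 [146. 146. 140. 123. 108. 115. 131. 138. 139. 129. 116.  99.  90.  89.
  91.  97. 100.  99.  97.  88.  80.  95. 119. 132. 137.]
260 [147. 147. 139. 123. 107. 112. 127. 135. 135. 130. 123. 111. 106. 108.
 109. 107. 104. 102.  96.  84.  77.  84. 102. 118. 127.]
```

```bash
python3 -m handwheel '[{"dp":[0,0.0044,0],"rotation":[0,0,0],"fingers":-1},{"dp":[0,0,0],"rotation":[0,0,0],"fingers":-1},{"dp":[0,0,0],"rotation":[0,0,0],"fingers":-1},{"dp":[0,0,0.014],"rotation":[0,0,0],"fingers":-1},{"dp":[0,0,0],"rotation":[0,0,0],"fingers":-1},{"dp":[0,0,0],"rotation":[0,0,0],"fingers":-1}]'
python3 - <<'E'
from h import *
delta(.6138,.0498,.16)
b=snap('scene','scene3')['img'].astype(float).mean(2)
for v in (252,253,254): print(v,b[v,320:338].round(0))
for u in (326,328): print(u,b[246:264,u].round(0))
E
```

```text
clock: 7.18
tool_pos: [0.6132, 0.0498, 0.1533]
ee_rot: [[0.945, 0.326, -0.0], [0.326, -0.945, -0.0], [-0.0, -0.0, -1.0]]
wrist_force: [-0.4, -1.4, -1.1]
grip_width: 0.0109
finger_force: 39.1
t 7.175 p [0.6132 0.0498 0.1533] yaw 19.01 tilt 0.02 F [-0.44 -1.41 -1.08] w 0.0109 j [  3.  27. -15. 101.   9.  53. -87.]
dp [ 0.0011  0.0004 -0.0134] rotz None
252 [131. 126. 114. 105.  98.  95.  94.  95.  92.  91.  89.  91. 100. 123.
 140. 142. 139. 135.]
253 [130. 124. 115. 104.  97.  91.  91.  88.  88.  87.  87.  91. 102. 121.
 135. 143. 140. 137.]
254 [122. 118. 112. 107. 102.  95.  91.  86.  89.  87.  90.  98. 106. 117.
 131. 139. 143. 138.]
326 [110. 117. 124. 126. 125. 109.  94.  91.  91.  92.  93.  96. 100. 103.
 117. 131. 138. 135.]
328 [ 94. 100. 105. 118. 119. 108.  92.  88.  89.  88.  87.  88.  87.  92.
 113. 137. 147. 143.]
```

```bash
python3 -m handwheel '[{"dp":[0.001,0,0.005],"rotation":[0,0,0],"fingers":-1},{"dp":[0,0,0.005],"rotation":[0,0,0],"fingers":-1},{"dp":[0,0,0.004],"rotation":[0,0,0],"fingers":-1},{"dp":[0,0,0.004],"rotation":[0,0,0],"fingers":-1},{"dp":[0,0,0],"rotation":[0,0,0],"fingers":-1},{"dp":[0,0,0],"rotation":[0,0,0],"fingers":-1}]' | grep -E 'tool_pos|wrist'
python3 -m handwheel '[{"dp":[0,0,0.004],"rotation":[0,0,0],"fingers":-1},{"dp":[0,0,0],"rotation":[0,0,0],"fingers":-1}]' | grep -E 'tool_pos|wrist'
```

```text
tool_pos: [0.6138, 0.05, 0.1445]
wrist_force: [-0.6, -0.5, -0.3]
tool_pos: [0.6136, 0.05, 0.1423]
wrist_force: [-0.8, 0.5, -0.6]
```

```bash
python3 -m handwheel '[{"dp":[0,0,0.004],"rotation":[0,0,0],"fingers":-1},{"dp":[0,0,0.004],"rotation":[0,0,0],"fingers":-1},{"dp":[0,0,0],"rotation":[0,0,0],"fingers":-1}]' | grep -E 'tool_pos|wrist'
python3 -m handwheel '[{"dp":[0,0,0.004],"rotation":[0,0,0],"fingers":-1},{"dp":[0,0,0.004],"rotation":[0,0,0],"fingers":-1},{"dp":[0,0,0],"rotation":[0,0,0],"fingers":-1}]' | grep -E 'tool_pos|wrist'
```

```text
tool_pos: [0.613, 0.05, 0.1379]
wrist_force: [-3.3, 0.5, 0.9]
tool_pos: [0.613, 0.05, 0.1339]
wrist_force: [-3.6, 0.5, -1.1]
```

```bash
python3 -m handwheel '[{"dp":[-0.0015,-0.0005,0],"rotation":[0,0,0],"fingers":-1},{"dp":[0,0,0.004],"rotation":[0,0,0],"fingers":-1},{"dp":[0,0,0.004],"rotation":[0,0,0],"fingers":-1},{"dp":[0,0,0],"rotation":[0,0,0],"fingers":-1}]' | grep -E 'tool_pos|wrist'
python3 -m handwheel '[{"dp":[0,0,0.004],"rotation":[0,0,0],"fingers":-1},{"dp":[0,0,0.004],"rotation":[0,0,0],"fingers":-1},{"dp":[0,0,0],"rotation":[0,0,0],"fingers":-1}]' | grep -E 'tool_pos|wrist'
```

```text
tool_pos: [0.6129, 0.05, 0.1303]
wrist_force: [-3.3, -0.5, -1.3]
tool_pos: [0.6129, 0.0499, 0.1262]
wrist_force: [-3.6, 0.4, 0.2]
```

```bash
python3 -m handwheel '[{"dp":[-0.0015,-0.0005,0.002],"rotation":[0,0,0],"fingers":-1},{"dp":[0,0,0.001],"rotation":[0,0,0],"fingers":-1},{"dp":[0,0,0],"rotation":[0,0,0],"fingers":-1}]' | grep -E 'tool_pos|wrist'
python3 -m handwheel '[{"dp":[0,0,0.002],"rotation":[0,0,0],"fingers":-1},{"dp":[0,0,0],"rotation":[0,0,0],"fingers":-1}]' | grep -E 'tool_pos|wrist'
```

```text
tool_pos: [0.6126, 0.0499, 0.1251]
wrist_force: [-0.7, -0.4, -0.5]
tool_pos: [0.6127, 0.0499, 0.1249]
wrist_force: [-3.6, -0.1, 4.8]
```

Contact came at the expected height (TCP z 0.125), so the sleeve is home. I'll release it, go up and check.

```bash
python3 -m handwheel '[{"dp":[0,0,0.0005],"rotation":[0,0,0],"fingers":-0.3},{"dp":[0,0,0],"rotation":[0,0,0],"fingers":-0.2},{"dp":[0,0,0],"rotation":[0,0,0],"fingers":-0.2},{"dp":[0,0,-0.04],"rotation":[0,0,0],"fingers":-0.2},{"dp":[0,0,-0.08],"rotation":[0,0,0],"fingers":-0.2},{"dp":[0,0,-0.08],"rotation":[0,0,0],"fingers":-0.2},{"dp":[0,0,-0.05],"rotation":[0,0,0],"fingers":-0.2},{"dp":[0,0,0],"rotation":[0,0,0],"fingers":-0.2}]'
python3 - <<'E'
from h import *
delta(.5474,.1042,.25,19)
b=snap('scene','scene4')['img'];a=load('top0')['img']
cv2.imwrite('pics/crop5.png',np.vstack([np.hstack([tile(b,303,228),tile(b,333,220)]),np.hstack([tile(a,246,226),tile(a,225,226)])])[:,:,::-1])
E
```

```text
clock: 11.48
tool_pos: [0.6136, 0.0502, 0.2511]
ee_rot: [[0.946, 0.326, 0.005], [0.326, -0.946, 0.0], [0.005, 0.001, -1.0]]
wrist_force: [0.9, 0.4, 0.4]
grip_width: 0.034
finger_force: 0.0
t 11.475 p [0.6136 0.0502 0.2511] yaw 19.0 tilt 0.31 F [0.88 0.44 0.41] w 0.034 j [  4.  22. -16.  95.   7.  64. -85.]
dp [-0.09   -0.1451  0.0015] rotz -0.0
```

View pics/crop5.png

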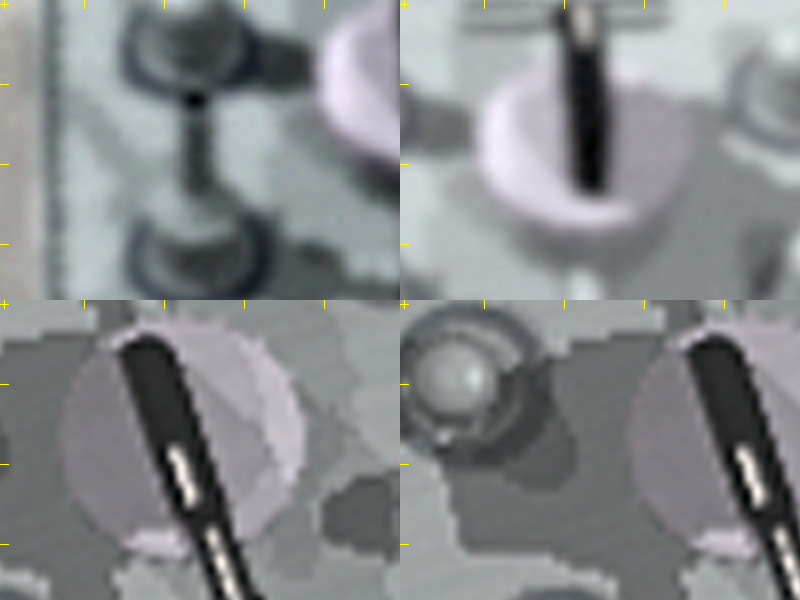

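The sleeve stands upright on the nozzle ring, with its tube at about tile (195,150). The selector's cap centre is at about top px (268.2,242.7).

```bash
python3 - <<'E'
from h import *
t=load('top0');s=load('scene0')
for z in(.102,.108,.115): print('cap',onz(t,268.2,242.7,z))
# scene cap: tile2 x 478..695, y 70..228 (incl. side) 
a=np.radians(18.9);N=np.array([.6122,.0500]);print('from N',N-[.0425*np.cos(a)+.0736*np.sin(a),.0425*np.sin(a)-.0736*np.cos(a)])
delta(.5472,.1052,.25,19)
E
```

```text
cap [0.54839224 0.10661542 0.102     ]
cap [0.54797638 0.10607913 0.108     ]
cap [0.54749122 0.10545345 0.115     ]
from N [0.54815105 0.10586539]
t 11.525 p [0.6125 0.05   0.2491] yaw 19.0 tilt 0.1 F [-0.51 -0.39 -1.27] w 0.0345 j [  4.  22. -16.  95.   7.  64. -85.]
dp [-0.0875 -0.1469 -0.0019] rotz 0.0
```

```bash
python3 -m handwheel '[{"dp":[-0.022,-0.037,0],"rotation":[0,0,0],"fingers":-0.2},{"dp":[-0.022,-0.037,0],"rotation":[0,0,0],"fingers":-0.2},{"dp":[-0.022,-0.037,0],"rotation":[0,0,0],"fingers":-0.2},{"dp":[-0.0195,-0.037,0],"rotation":[0,0,0],"fingers":-0.2},{"dp":[0,0,0],"rotation":[0,0,0],"fingers":-0.2},{"dp":[0,0,0],"rotation":[0,0,0],"fingers":-0.2},{"dp":[0,0,0.05],"rotation":[0,0,0],"fingers":-0.2},{"dp":[0,0,0.05],"rotation":[0,0,0],"fingers":-0.2},{"dp":[0,0,0.04],"rotation":[0,0,0],"fingers":-0.2},{"dp":[0,0,0.02],"rotation":[0,0,0],"fingers":-0.2},{"dp":[0,0,0],"rotation":[0,0,0],"fingers":-0.2},{"dp":[0,0,0],"rotation":[0,0,0],"fingers":-0.2}]'
python3 -c "
from h import *
delta(.548,.106,.13,19)"
```

```text
clock: 13.02
tool_pos: [0.5484, 0.106, 0.1695]
ee_rot: [[0.946, 0.325, 0.002], [0.325, -0.946, 0.0], [0.002, 0.0, -1.0]]
wrist_force: [0.4, 0.2, 0.1]
grip_width: 0.0341
finger_force: 0.0
t 13.025 p [0.5484 0.106  0.1695] yaw 18.98 tilt 0.1 F [0.41 0.18 0.05] w 0.0341 j [ -1.  21. -18. 107.   8.  52. -94.]
dp [-0.001  -0.0003  0.0791] rotz -0.0001
```

Next I'll go down around the bar in steps, watching the force, then grip.

```bash
python3 -m handwheel '[{"dp":[0,0,0.02],"rotation":[0,0,0],"fingers":-0.2},{"dp":[0,0,0.02],"rotation":[0,0,0],"fingers":-0.2},{"dp":[0,0,0],"rotation":[0,0,0],"fingers":-0.2}]' | grep -E 'tool_pos|wrist'
python3 -m handwheel '[{"dp":[0,0,0.02],"rotation":[0,0,0],"fingers":-0.2},{"dp":[0,0,0.019],"rotation":[0,0,0],"fingers":-0.2},{"dp":[0,0,0],"rotation":[0,0,0],"fingers":-0.2},{"dp":[0,0,0],"rotation":[0,0,0],"fingers":-0.2}]' | grep -E 'tool_pos|wrist'
python3 -m handwheel '[{"dp":[0,0,0],"rotation":[0,0,0],"fingers":-0.5},{"dp":[0,0,0],"rotation":[0,0,0],"fingers":-1},{"dp":[0,0,0],"rotation":[0,0,0],"fingers":-1},{"dp":[0,0,0],"rotation":[0,0,0],"fingers":-1},{"dp":[0,0,0],"rotation":[0,0,0],"fingers":-1}]' 60
```

```text
tool_pos: [0.5468, 0.1058, 0.1476]
wrist_force: [1.1, -1.2, 0.4]
tool_pos: [0.5478, 0.1061, 0.1292]
wrist_force: [0.1, 0.2, 0.1]
clock: 14.52
tool_pos: [0.548, 0.1059, 0.1296]
ee_rot: [[0.946, 0.326, 0.001], [0.326, -0.946, -0.0], [0.001, 0.0, -1.0]]
wrist_force: [0.2, -0.9, 3.5]
grip_width: 0.0118
finger_force: 62.3
```

```bash
for i in 1; do python3 -m handwheel '[{"dp":[0,0,0.002],"rotation":[0,0,0],"fingers":-1},{"dp":[0,0,0.002],"rotation":[0,0,0],"fingers":-1},{"dp":[0,0,0],"rotation":[0,0,0],"fingers":-1}]' | grep -E 'tool_pos|wrist'; done
python3 -m handwheel '[{"dp":[0,0,0.002],"rotation":[0,0,0],"fingers":-1},{"dp":[0,0,0.002],"rotation":[0,0,0],"fingers":-1},{"dp":[0,0,0],"rotation":[0,0,0],"fingers":-1}]' | grep -E 'tool_pos|wrist'
python3 -m handwheel '[{"dp":[0,0,0.002],"rotation":[0,0,0],"fingers":-1},{"dp":[0,0,0],"rotation":[0,0,0],"fingers":-1}]' | grep -E 'tool_pos|wrist|grip'
```

```text
tool_pos: [0.5479, 0.1059, 0.1273]
wrist_force: [0.9, -1.9, 4.6]
tool_pos: [0.5479, 0.1059, 0.1252]
wrist_force: [0.6, -1.4, 4.5]
tool_pos: [0.5479, 0.106, 0.1242]
wrist_force: [1.8, -0.9, 3.8]
grip_width: 0.012
```

```bash
python3 -m handwheel '[{"dp":[0,0,0.0016],"rotation":[0,0,0],"fingers":-1},{"dp":[0,0,0],"rotation":[0,0,0],"fingers":-1},{"dp":[0,0,0],"rotation":[0,0,0],"fingers":-1}]' | grep -E 'tool_pos|wrist'
```

```text
tool_pos: [0.5478, 0.106, 0.1235]
wrist_force: [1.3, -1.5, 4.9]
```

```bash
python3 -c "
from h import *
for i in range(6):
    print(bot.get_obs()['wrist_force'].round(1),bot.get_obs()['tool_pos'].round(4)); bot.get_image('top')"
```

```text
[ 1.3 -1.5  4.9] [0.5478 0.106  0.1235]
[ 1.4 -2.   5.1] [0.5478 0.106  0.1235]
[ 2.2 -2.4  5.4] [0.5478 0.106  0.1235]
[ 0.9 -2.7  4.8] [0.5478 0.106  0.1235]
[ 1.2 -1.7  4.6] [0.5478 0.106  0.1235]
[ 1.2 -1.5  5.2] [0.5478 0.106  0.1235]
```

```bash
python3 -m handwheel '[{"dp":[0,0,0.0016],"rotation":[0,0,0],"fingers":-1},{"dp":[0,0,0],"rotation":[0,0,0],"fingers":-1},{"dp":[0,0,0],"rotation":[0,0,0],"fingers":-1}]' | grep -E 'tool_pos|wrist'
```

```text
tool_pos: [0.5478, 0.106, 0.1227]
wrist_force: [2.0, -0.5, 5.0]
```

```bash
python3 -c "
from h import *
print(np.mean([(bot.get_image('top'),bot.get_obs()['wrist_force'])[1] for i in range(4)],0))"
```

```text
[ 1.69172926 -2.04130991  5.15759354]
```

```bash
python3 -m handwheel '[{"dp":[0,0,0.0016],"rotation":[0,0,0],"fingers":-1},{"dp":[0,0,0],"rotation":[0,0,0],"fingers":-1}]' | grep -E 'tool_pos|wrist'
```

```text
tool_pos: [0.5478, 0.106, 0.1219]
wrist_force: [1.3, -1.6, 4.7]
```

```bash
python3 -m handwheel '[{"dp":[0,0,0.0016],"rotation":[0,0,0],"fingers":-1},{"dp":[0,0,0],"rotation":[0,0,0],"fingers":-1}]' | grep -E 'tool_pos|wrist'
```

```text
tool_pos: [0.5478, 0.106, 0.1211]
wrist_force: [0.5, -1.2, 5.8]
```

```bash
python3 -m handwheel '[{"dp":[0,0,0.0014],"rotation":[0,0,0],"fingers":-1},{"dp":[0,0,0],"rotation":[0,0,0],"fingers":-1}]' | grep -E 'tool_pos|wrist'
```

```text
tool_pos: [0.5478, 0.106, 0.1204]
wrist_force: [1.1, -2.0, 5.8]
```

```bash
python3 -m handwheel '[{"dp":[0,0,0.0014],"rotation":[0,0,0],"fingers":-1},{"dp":[0,0,0],"rotation":[0,0,0],"fingers":-1}]' | grep -E 'tool_pos|wrist'
```

```text
tool_pos: [0.5478, 0.106, 0.1197]
wrist_force: [2.0, -2.0, 5.6]
```

```bash
python3 -m handwheel '[{"dp":[0,0,0.0016],"rotation":[0,0,0],"fingers":-1},{"dp":[0,0,0],"rotation":[0,0,0],"fingers":-1}]' | grep -E 'tool_pos|wrist'
```

```text
tool_pos: [0.5478, 0.1061, 0.119]
wrist_force: [1.3, -1.3, 5.8]
```

```bash
python3 -m handwheel '[{"dp":[0,0,0.0016],"rotation":[0,0,0],"fingers":-1},{"dp":[0,0,0],"rotation":[0,0,0],"fingers":-1}]' | grep -E 'tool_pos|wrist'
```

```text
tool_pos: [0.5478, 0.106, 0.1182]
wrist_force: [1.4, -1.3, 7.2]
```

```bash
python3 -m handwheel '[{"dp":[0,0,0.0008],"rotation":[0,0,0],"fingers":-1},{"dp":[0,0,0],"rotation":[0,0,0],"fingers":-1}]' | grep -E 'tool_pos|wrist'
```

```text
tool_pos: [0.5478, 0.106, 0.1178]
wrist_force: [1.3, -1.7, 6.1]
```

```bash
python3 -m handwheel '[{"dp":[0,0,0.0014],"rotation":[0,0,0],"fingers":-1},{"dp":[0,0,0],"rotation":[0,0,0],"fingers":-1}]' | grep -E 'tool_pos|wrist'
```

```text
tool_pos: [0.5479, 0.106, 0.1174]
wrist_force: [1.1, -1.9, 7.9]
```

```bash
python3 -m handwheel '[{"dp":[0,0,0],"rotation":[0,0,0],"fingers":-1},{"dp":[0,0,0.0006],"rotation":[0,0,0],"fingers":-1},{"dp":[0,0,0],"rotation":[0,0,0],"fingers":-1}]' | grep -E 'tool_pos|wrist'
python3 -c "
from h import *
print(np.mean([(bot.get_image('top'),bot.get_obs()['wrist_force'])[1] for i in range(4)],0),bot.get_obs()['tool_pos'])"
```

```text
tool_pos: [0.5479, 0.1061, 0.1173]
wrist_force: [0.2, -1.9, 9.8]
[ 0.39055895 -1.54986086  9.40586083] [0.54793669 0.10605519 0.11733259]
```

```bash
python3 -m handwheel '[{"dp":[0,0,0],"rotation":[0,0,-0.007],"fingers":-1},{"dp":[0,0,0],"rotation":[0,0,-0.014],"fingers":-1},{"dp":[0,0,0],"rotation":[0,0,-0.014],"fingers":-1},{"dp":[0,0,0],"rotation":[0,0,0],"fingers":-1}]' 
python3 -c "
from h import *
print(np.mean([(bot.get_image('top'),bot.get_obs()['wrist_force'])[1] for i in range(3)],0),bot.get_obs()['wrist_torque']);delta(.548,.106,.117,139)"
```

```text
clock: 19.85
tool_pos: [0.5479, 0.1061, 0.1173]
ee_rot: [[0.851, 0.524, 0.001], [0.524, -0.851, 0.0], [0.001, 0.0, -1.0]]
wrist_force: [-0.3, -2.3, 9.0]
grip_width: 0.0118
finger_force: 63.1
[ 0.42744139 -1.84549388  9.05826555] [-0.54946881 -0.12599081  0.13843913]
t 20.0 p [0.5479 0.1061 0.1173] yaw 31.61 tilt 0.04 F [ 1.21 -2.65  9.37] w 0.0119 j [  0.  25. -20. 110.  12.  47. -84.]
dp [0.0001 0.0002 0.0007] rotz -0.2983
```

```bash
python3 -m handwheel '[{"dp":[0,0,0],"rotation":[0,0,-0.014],"fingers":-1},{"dp":[0,0,0],"rotation":[0,0,-0.014],"fingers":-1},{"dp":[0,0,0],"rotation":[0,0,-0.014],"fingers":-1},{"dp":[0,0,0],"rotation":[0,0,-0.014],"fingers":-1},{"dp":[0,0,0],"rotation":[0,0,-0.014],"fingers":-1},{"dp":[0,0,0],"rotation":[0,0,-0.014],"fingers":-1},{"dp":[0,0,0],"rotation":[0,0,-0.014],"fingers":-1},{"dp":[0,0,0],"rotation":[0,0,0],"fingers":-1}]' | grep -E "pos|wrist"
python3 -c "
from h import *
print(np.mean([(bot.get_image('top'),bot.get_obs()['wrist_force'])[1] for i in range(3)],0),bot.get_obs()['wrist_torque']);delta(.548,.106,.117,139)"
```

```text
tool_pos: [0.5479, 0.1061, 0.1173]
wrist_force: [0.2, -2.1, 9.2]
[ 0.74262172 -2.01307259  9.01372872] [-0.57829395 -0.05759266  0.07863253]
t 21.15 p [0.5478 0.1061 0.1173] yaw 66.9 tilt 0.03 F [ 0.62 -2.4   8.25] w 0.0119 j [  7.  27. -28. 110.  17.  48. -54.]
dp [-0.0001  0.0004  0.0007] rotz -0.2003
```

```bash
python3 -m handwheel '[{"dp":[0,0,0],"rotation":[0,0,-0.0145],"fingers":-1},{"dp":[0,0,0],"rotation":[0,0,-0.0145],"fingers":-1},{"dp":[0,0,0],"rotation":[0,0,-0.0145],"fingers":-1},{"dp":[0,0,0],"rotation":[0,0,-0.0145],"fingers":-1},{"dp":[0,0,0],"rotation":[0,0,-0.0145],"fingers":-1},{"dp":[0,0,0],"rotation":[0,0,-0.0145],"fingers":-1},{"dp":[0,0,0],"rotation":[0,0,-0.0145],"fingers":-1},{"dp":[0,0,0],"rotation":[0,0,0],"fingers":-1}]' | grep -E "pos|wrist"
python3 -c "
from h import *
print(np.mean([(bot.get_image('top'),bot.get_obs()['wrist_force'])[1] for i in range(3)],0),bot.get_obs()['wrist_torque']);delta(.548,.106,.117,139)"
```

```text
tool_pos: [0.5478, 0.1061, 0.1173]
wrist_force: [0.6, -2.8, 9.9]
[ 0.16995142 -1.91516979  9.2881239 ] [-0.62658316 -0.08058239  0.12613585]
t 22.3 p [0.5478 0.1061 0.1173] yaw 103.45 tilt 0.03 F [ 0.12 -1.17  9.03] w 0.0118 j [ 13.  29. -37. 109.  23.  49. -22.]
dp [-0.0004  0.0004  0.0007] rotz -0.0988
```

```bash
python3 -m handwheel '[{"dp":[0,0,0],"rotation":[0,0,-0.0145],"fingers":-1},{"dp":[0,0,0],"rotation":[0,0,-0.0145],"fingers":-1},{"dp":[0,0,0],"rotation":[0,0,-0.0145],"fingers":-1},{"dp":[0,0,0],"rotation":[0,0,-0.0145],"fingers":-1},{"dp":[0,0,0],"rotation":[0,0,-0.0145],"fingers":-1},{"dp":[0,0,0],"rotation":[0,0,-0.0145],"fingers":-1},{"dp":[0,0,0],"rotation":[0,0,-0.0118],"fingers":-1},{"dp":[0,0,0],"rotation":[0,0,0],"fingers":-1},{"dp":[0,0,0],"rotation":[0,0,0],"fingers":-1}]' | grep -E "pos|wrist"
python3 -c "
from h import *
delta(.548,.106,.117,139);print(bot.get_obs()['wrist_torque'])"
```

```text
tool_pos: [0.5477, 0.1061, 0.1173]
wrist_force: [0.6, -2.1, 9.2]
t 23.425 p [0.5477 0.1061 0.1173] yaw 139.02 tilt 0.04 F [ 0.64 -2.15  9.25] w 0.0116 j [ 19.  31. -46. 109.  28.  52.   8.]
dp [-0.0006  0.0002  0.0007] rotz 0.0001
[-0.61582938 -0.04298408  0.07423256]
```

```bash
python3 -m handwheel '[{"dp":[0,0,-0.004],"rotation":[0,0,0],"fingers":-1},{"dp":[0,0,-0.006],"rotation":[0,0,0],"fingers":-1},{"dp":[0,0,-0.006],"rotation":[0,0,0],"fingers":-1},{"dp":[0,0,-0.004],"rotation":[0,0,0],"fingers":-1},{"dp":[0,0,-0.003],"rotation":[0,0,0],"fingers":-1},{"dp":[0,0,0],"rotation":[0,0,0],"fingers":-1},{"dp":[0,0,0],"rotation":[0,0,0],"fingers":-1}]' | grep -E "pos|wrist"
python3 -c "
from h import *
delta(.548,.106,.13,139);print(bot.get_obs()['wrist_torque'])"
```

```text
tool_pos: [0.5476, 0.106, 0.128]
wrist_force: [1.9, -1.8, 4.7]
t 24.3 p [0.5476 0.106  0.128 ] yaw 139.0 tilt 0.01 F [ 1.86 -1.8   4.67] w 0.0119 j [ 19.  31. -46. 108.  28.  53.   9.]
dp [-0.0006  0.0005 -0.004 ] rotz -0.0
[-0.43939296 -0.38515573  0.05563598]
```

```bash
python3 -m handwheel '[{"dp":[0,0,-0.003],"rotation":[0,0,0],"fingers":-1},{"dp":[0,0,0],"rotation":[0,0,0],"fingers":-1},{"dp":[0,0,0],"rotation":[0,0,0],"fingers":-0.2},{"dp":[0,0,0],"rotation":[0,0,0],"fingers":-0.2},{"dp":[0,0,0],"rotation":[0,0,0],"fingers":-0.2},{"dp":[0,0,-0.04],"rotation":[0,0,0],"fingers":-0.2},{"dp":[0,0,-0.08],"rotation":[0,0,0],"fingers":-0.2},{"dp":[0,0,-0.08],"rotation":[0,0,0],"fingers":-0.2},{"dp":[0,0,-0.06],"rotation":[0,0,0],"fingers":-0.2},{"dp":[0,0,0],"rotation":[0,0,0],"fingers":-0.2},{"dp":[0,0,0],"rotation":[0,0,0],"fingers":-0.2}]' | grep -E "pos|wrist"
python3 - <<'E'
from h import *
b=snap('scene','scene5')['img']
cv2.imwrite('pics/crop6.png',cv2.resize(b[195:285,290:410],(800,600),interpolation=cv2.INTER_CUBIC)[:,:,::-1])
E
```

```text
tool_pos: [0.5472, 0.1058, 0.2596]
wrist_force: [0.4, 1.2, 0.1]
```

View pics/crop6.png

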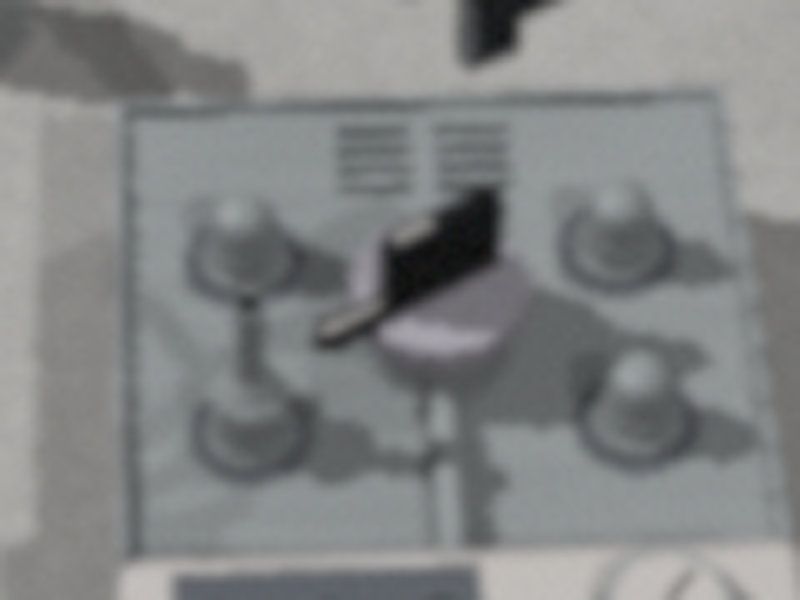

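The pointer (tip at about (325,335)) aims at the nozzle, where the sleeve stands upright at (250,400). The gripper is clear of everything, so I'll hand in.

```bash
python3 -c "
from station import bot
print(bot.close_job())"
```

```text
the job is handed in; nothing more can be done
None
```

The job is handed in, but no verdict came back: in the last picture the sleeve stands upright on the open nozzle, released at seating height, and the selector, turned +120° and let up, points at it (wrist force while pressing and turning read at most 9.9 N).

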